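# Take the bar-grip bayonet filter out of the bench pump

## Robot

A 6-joint arm with a two-finger parallel gripper is mounted at the origin on the work surface. World frame = base frame: x ahead of the robot, y to its left, z up, the work surface at z = 0. Lengths are in m, angles in rad, forces in N, time in s.
With the tool pointing down it reaches from about 0.275 to 0.875 m from the base axis. Payload 12.5 kg.
Tool frame: the origin (TCP) lies on the centre line of the jaws, within the pads' length; the fingertips stand r.finger_overhang ahead of it and the grasp point (between the pads) lies 3 mm ahead of it (r.finger_overhang is the distance from the TCP to the fingertips, in m); z points along the fingers, y is the line along which they close (so a half turn about z gives the same grasp; the last joint's range is limited). The gripper opens to 85 mm and grips with 20 to 120 N. Pads are 22 mm wide; open, the fingers measure 114 mm over their backs; the gripper's body (76 mm by 85 mm) begins 54 mm behind the grasp point. The pads swing forward as they close: fully open they stand 13 mm farther back than shut.
Start: joints at [1.099, 0.351, 1.652, -0, 1.139, -0.085], TCP at [0.207, 0.509, 0.253] pointing down, gripper open.
Joint ranges: [-2.75, 2.75], [-0.79, 2.1], [0.01, 2.65], [-1.57, 4.71], [0.07, 3.14], [-2.87, 2.87]. Speed limits (rad/s): [2.22, 2.22, 2.79, 3.14, 3.14, 3.14].

## Interface

Orientations are given as a unit quaternion [x, y, z, w].
In Python, from cell import r, optics gives the robot as it stands. The module is installed in compiled form; this text tells all that it offers. Calls block until the motion is done:
- r.move_to(position, orientation): joint-space move of the TCP to a pose.
- r.move_linear(position, rot=None, vel=0.15): straight line of the TCP; rot=None keeps the orientation; vel is the mean speed in m/s.
- r.set_joints(angles): joint-space move.
- r.set_gripper(opening, squeeze=None): opening from 0.0 (shut) to 1.0 (fully open); squeeze is the grip in N (None keeps the last); returns when the fingers have stopped.
- r.sleep(seconds).
- r.inverse_kinematics(position, orientation): joint angles nearest the present ones, or None.
- optics.get_image(name): name is "scene" or "side" or "wrist"; returns a dict with "pixels" (384x512x3 uint8, red, green, blue), "depth" (384x512 float32, m along the optical axis (not along the pixel's ray), 0 where there is no reading), "fx", "fy", "cx", "cy" (pixels), "camera_from_world" (4x4, takes a point from world to camera coordinates); the wrist camera has in their place "mount" (4x4, takes a point from camera to tool coordinates, whose origin is the TCP and whose axes are the flange's). Camera axes: x right, y down, z forward; pixel columns grow to the right and rows downward; lengths in m; the calibration is good to about 2 mm. A picture is of the moment at which its call begins: read the wrist's pose just before it.
A pose or a line that the arm cannot do raises r.PlanningError and nothing moves.
- r.hand_in(): hands the job in; it is judged then, once.
Readings, each from a call of its own:
- r.current_t(): time.
- r.current_q(): joint angles.
- r.current_qvel(): joint speeds.
- r.current_effort(): joint torques, N m.
- r.current_tool_pos(): TCP position.
- r.current_ee_rot(): TCP orientation.
- r.current_contact_force(): force on the tool from outside, world axes, zero at the start.
- r.current_torque(): the same for the moment, N m.
- r.current_opening(): opening from 0.0 (shut) to 1.0 (fully open).
- r.current_finger_force(): force on a finger pad.
Only numpy, scipy, OpenCV 4.12 (cv2) and the standard library are available. Lean on these libraries where they do the work, as an engineer would, in place of code of your own. Each camera call takes 0.05 s, during which the arm holds its last target. There are 200 camera calls.

## Task

The bench pump holds two bayonet filters side by side. Unlock the one with the straight bar grip by turning it anticlockwise (seen from above) as far as its two raised ribs, lift it straight out and set it down upright on the floor of the steel tray, without dropping it. Leave the filter with the round grip locked in its port.

Things in the scene. Friction and masses are not known exactly. Their poses are not given: they have to be found in the camera images.
- bar_filter: Loose 0.2 kg filter, 86 mm tall. Origin: underside centre, z up. White round body 38 mm wide to z=42 mm, cap 74 mm wide to 52, then a grip bar 60 mm long (x) by 14 (y) to z=86. Two lugs on the body, along +-x, lock it in either port: x axis 0 to 0.2 rad anticlockwise of the pump's. Turns easily; lifts straight out at 60 degrees (49 to 66 will do) anticlockwise of the pump's x; stop at 68.
- round_filter: The other filter, in the other port, locked likewise and the same up to the cap's top (z=52 mm), but with a round fluted grip 44 mm wide to z=76 mm instead of a bar. Origin: centre of its underside, z up. It stays locked (x axis within 0.2 rad of the pump's) where it is.
- pump: Fixed off-white block 170 (x) by 270 (y) by 110 mm; dark motor on its +x side, no higher. Origin: underside centre, z up. Ports at x=0, y=+-60 mm with raised collars 96 mm wide; caps rest on their top faces at z=118 (seated filter origin z=76). On each collar, just outside the cap, two black ribs (tops z=123) at 60 and 240 degrees anticlockwise from x mark where the bar's ends point for release.
- tray: Fixed shallow steel tray, 260 mm (x) by 180 mm (y), 22 mm high, walls and floor 4 mm thick. Origin: centre of its underside, x along its length. A glass stopper 34 mm tall stands in its +x end, about 100 mm from the centre; the middle is clear.
Mind the look-alikes: they are no part of the job. Leave any green or red look-alike of the round_filter alone.

How it is judged:
By the outcome, as a careful person would: the job done as asked, in the order asked, and still so for the second after the job is handed in, with the robot touching nothing.
It also fails if it takes over 48 s, if anything falls off the work surface, if the arm or the gripper's body presses on something with over 40 N, if the wrist force passes 120 N, or if a joint passes its speed limit or range.

## Working session

There is one attempt and no reset: what is moved stays moved. The work goes in short steps, each a Python script; the robot and the scene stay as the last script left them, time stands still between calls to the robot, and variables do not carry over. Pictures are saved under pics/ and viewed, at most 10 in all, crops included, and the job is handed in when it is done.

```bash
mkdir -p pics; cat > h.py <<'E'
import numpy as np, cv2
from cell import r, optics
from scipy.spatial.transform import Rotation as R
def cloud(im, T=None):
    "world points per pixel"
    d=im["depth"]; v,u=np.indices(d.shape)
    P=np.stack([(u-im["cx"])/im["fx"]*d,(v-im["cy"])/im["fy"]*d,d,np.ones_like(d)],-1)
    M=np.linalg.inv(im["camera_from_world"]) if T is None else T
    W=(P@M.T)[...,:3]; W[d==0]=np.nan
    return W
def wrist():
    T=np.eye(4); T[:3,:3]=R.from_quat(r.current_ee_rot()).as_matrix(); T[:3,3]=r.current_tool_pos()
    im=optics.get_image("wrist"); return im, cloud(im,T@im["mount"])
def save(n,im): cv2.imwrite(f"pics/{n}.png",im["pixels"][...,::-1])
E
python3 - <<'E'
from h import *
a=optics.get_image("scene");b=optics.get_image("side");w,W=wrist()
for n,i in(("scene",a),("side",b)): save(n,i);np.savez(n,W=cloud(i),p=i["pixels"])
np.savez("wrist",W=W,p=w["pixels"]);save("wrist0",w)
cv2.imwrite("pics/all.png",cv2.resize(np.vstack([np.hstack([a["pixels"],b["pixels"]]),np.hstack([w["pixels"],w["pixels"]*0])]),(800,600))[...,::-1])
print(r.current_t(),r.finger_overhang,r.current_ee_rot())
E
```

```text
0.15 0.022 [ 1.92192478e-01  9.81357153e-01 -4.22526232e-04 -1.01970783e-04]
```

View pics/all.png

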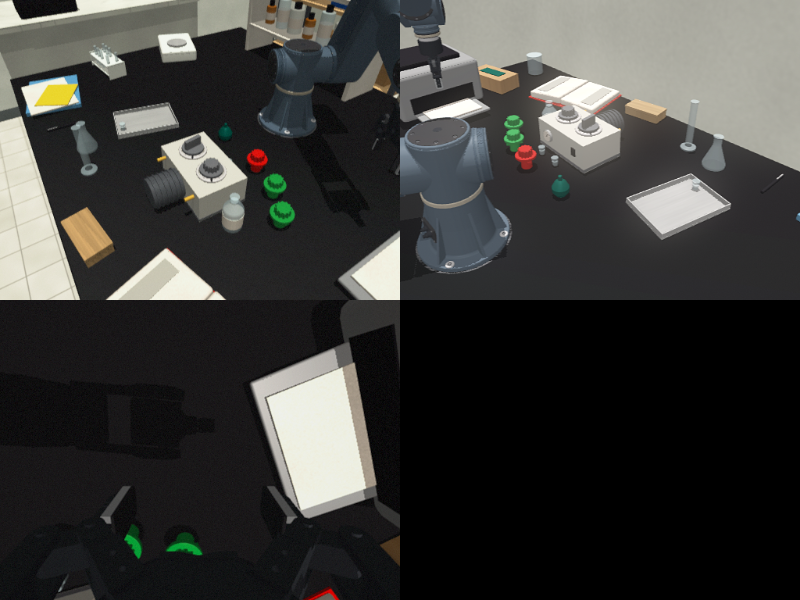

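The overview (half-size mosaic) shows the pump with two grey-grip filters. In full scene pixels, the bar grip is at about (247,187) and the round fluted grip at about (270,215). The look-alikes are red (329,205), green (351,238) and green (361,274), all on the bench. The tray is at about (186,155). I choose the bar grip at (247,187) and check it in one close crop.

```bash
python3 - <<'E'
from h import *
D={n:np.load(n+".npz") for n in("scene","side")}
c=D["scene"]["p"][150:290,190:330];s=D["side"]["p"][120:220,160:300]
cv2.imwrite("pics/crop.png",np.hstack([cv2.resize(c,(400,400),interpolation=2),cv2.resize(s,(400,400),interpolation=2)])[...,::-1])
S=D["scene"]["W"];print("bar",S[182,247],"round",S[212,270],"tray",S[155,186])
p0=S[200,258]
for n in D:
    W=D[n]["W"]; P=W.reshape(-1,3); C=D[n]["p"].reshape(-1,3).astype(int)
    near=np.hypot(*(P[:,:2]-p0[:2]).T)<.25
    top=P[near&(abs(P[:,2]-.11)<.004)&(C.min(1)>120)]
    print(n,"top",len(top),cv2.minAreaRect(top[:,:2].astype(np.float32)),np.median(top[:,2]))
    for lo,hi in((.145,.1505),(.155,.166)):
        g=P[near&(P[:,2]>lo)&(P[:,2]<hi)]; 
        print(lo,len(g),cv2.minAreaRect(g[:,:2].astype(np.float32)),np.percentile(g[:,2],[5,50,95]))
    t0=S[155,186]
    t=P[(np.hypot(*(P[:,:2]-t0[:2]).T)<.25)&(P[:,2]>.013)&(P[:,2]<.03)]
    print("tray",len(t),cv2.minAreaRect(t[:,:2].astype(np.float32)),np.nanpercentile(t[:,2],[5,95]))
    t=P[(np.hypot(*(P[:,:2]-t0[:2]).T)<.25)&(P[:,2]>.028)&(P[:,2]<.05)];print("stopper",len(t),np.median(t,0))
E
```

```text
bar [0.53182016 0.0741504  0.15123998] round [0.54495345 0.1996009  0.15205189] tray [ 0.53961627 -0.32553701  0.00338181]
scene top 3260 ((0.53517746925354, 0.16314786672592163), (0.3449519872665405, 0.17208892107009888), 87.36258697509766) 0.10946704478333452
0.145 136 ((0.5358582139015198, 0.14079347252845764), (0.14349673688411713, 0.05812767893075943), 87.04265594482422) [0.14544374 0.14883617 0.15038017]
0.155 111 ((0.5307518839836121, 0.06963463127613068), (0.05993667617440224, 0.014191288501024246), 5.983400344848633) [0.15601639 0.16091979 0.16276722]
tray 502 ((0.5875504612922668, -0.33301979303359985), (0.20550577342510223, 0.3656315505504608), 81.84909057617188) [0.01350298 0.02352205]
stopper 50 [ 0.65095681 -0.30926862  0.03520038]
side top 1796 ((0.5826054811477661, 0.15636101365089417), (0.3360790014266968, 0.2739560306072235), 87.10475158691406) 0.11128692225242998
0.145 63 ((0.5260579586029053, 0.13308945298194885), (0.059605494141578674, 0.15153121948242188), 1.4025040864944458) [0.14518145 0.14842665 0.1504176 ]
0.155 101 ((0.5184855461120605, 0.12925288081169128), (0.06340371072292328, 0.14014053344726562), 8.968499183654785) [0.15525799 0.16150094 0.16494912]
tray 1309 ((0.5904339551925659, -0.33315587043762207), (0.2039434164762497, 0.38375523686408997), 81.71087646484375) [0.01382556 0.02482956]
stopper 179 [ 0.77811675 -0.29694235  0.03750878]
```

View pics/crop.png

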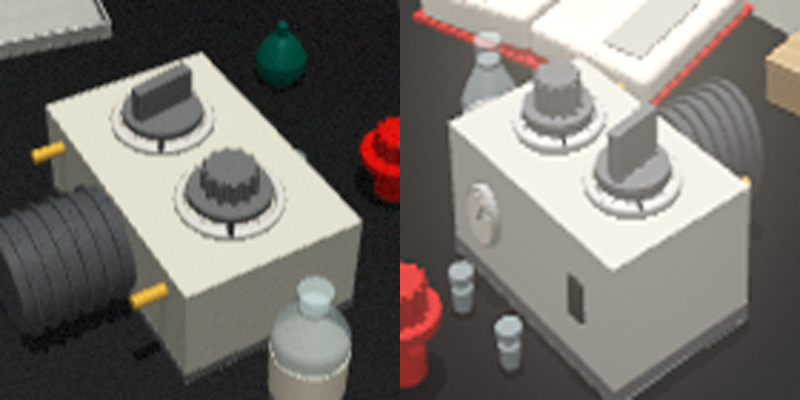

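The crop confirms it: the straight bar grip sits in the port at crop-left (165,90) of the scene half, with the fluted round one next to it at (230,175). Both are locked, with ribs visible on the collars. Next I'll hover over the pump for a precise wrist view and work out the tray position.

```bash
cat >> h.py <<'E'
def quat(yaw):
    "tool down, closing axis y perpendicular to a bar at yaw; tool x along the bar"
    return (R.from_euler('z',yaw)*R.from_euler('x',np.pi)).as_quat()
E
python3 - <<'E'
from h import *
for n in("scene","side"):
    d=np.load(n+".npz");P=d["W"].reshape(-1,3);C=d["p"].reshape(-1,3).astype(int)
    m=(abs(P[:,2]-.01)<.016)&(P[:,0]>.35)&(P[:,0]<.85)&(P[:,1]<-.15)&(P[:,1]>-.5)&(C.min(1)>90)
    im=m.reshape(384,512).astype(np.uint8); k,l,st,_=cv2.connectedComponentsWithStats(im)
    j=1+st[1:,4].argmax(); t=P[(l==j).ravel()]
    print(n,st[j],cv2.minAreaRect(t[:,:2].astype(np.float32)))
q=quat(0); 
for y in(0,np.pi):
  for a in(6,57): print(y,a,r.inverse_kinematics([.531,.07,.157],quat(y+np.deg2rad(a))))
print(optics.get_image("wrist")["mount"].round(3))
E
```

```text
scene [ 145  131   84   46 2424] ((0.5312713384628296, -0.34529727697372437), (0.22941918671131134, 0.26776769757270813), 76.8402099609375)
side [ 289  222  135   85 6290] ((0.5532893538475037, -0.3184283971786499), (0.207475483417511, 0.2897314131259918), 76.43645477294922)
0 6 [ 4.41420417e-02  4.46743279e-01  1.77691149e+00 -4.44089210e-16
  9.17937888e-01  1.51021861e+00]
0 57 [ 4.41420417e-02  4.46743279e-01  1.77691149e+00 -4.44089210e-16
  9.17937888e-01  6.20100695e-01]
3.141592653589793 6 [ 0.04414204  0.44674328  1.77691149  0.          0.91793789 -1.63137404]
3.141592653589793 57 [ 0.04414204  0.44674328  1.77691149  0.          0.91793789 -2.52149196]
[[ 0.001 -0.957 -0.29   0.075]
 [ 1.     0.001 -0.    -0.   ]
 [ 0.    -0.29   0.957 -0.12 ]
 [ 0.     0.     0.     1.   ]]
```

```bash
python3 - <<'E'
from h import *
r.move_to([.52,.10,.33],quat(0)); r.sleep(.2)
w,W=wrist();save("pump",w);print(r.current_t(),r.current_tool_pos(),w["fx"])
np.savez("pumpw",W=W,p=w["pixels"])
P=W.reshape(-1,3);C=w["pixels"].reshape(-1,3).astype(int)
box=(abs(P[:,0]-.53)<.2)&(P[:,1]>-.05)&(P[:,1]<.32)
for n,m in(("top",(abs(P[:,2]-.11)<.004)&(C.min(1)>110)),("bar",(P[:,2]>.155)&(P[:,2]<.17)&(P[:,1]<.13)),("round",(P[:,2]>.146)&(P[:,2]<.158)&(P[:,1]>.13))):
    im=(m&box).reshape(384,512).astype(np.uint8);k,l,st,_=cv2.connectedComponentsWithStats(im);j=1+st[1:,4].argmax()
    t=P[(l==j).ravel()];print(n,st[j],cv2.minAreaRect(t[:,:2].astype(np.float32)),np.median(t,0))
E
```

```text
2.3333 [0.51991875 0.10039905 0.32996046] 271.85712287879056
top [  119    81   230   145 19518] ((0.5316384434700012, 0.12824615836143494), (0.2709260582923889, 0.1707915961742401), 87.31465911865234) [0.55753729 0.1285649  0.10973459]
bar [275 142  17  54 703] ((0.5294948816299438, 0.06823095679283142), (0.05946916714310646, 0.01404015626758337), 6.729308605194092) [0.53094268 0.06858521 0.16158513]
round [ 154  140   45   44 1355] ((0.5348796844482422, 0.187964528799057), (0.04781755432486534, 0.04850521683692932), 19.328514099121094) [0.5356526  0.18701173 0.15144293]
```

View pics/pump.png

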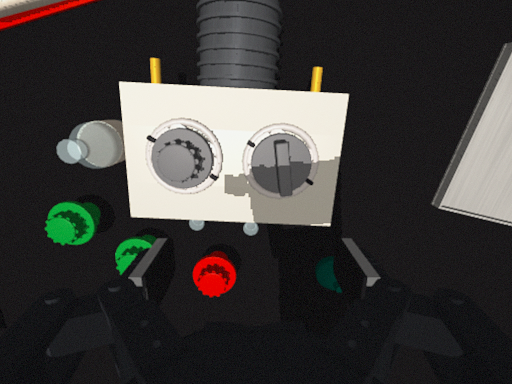

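The wrist view agrees: bar at pixels (283,168), round filter at (182,158), ribs on the bar's collar at (250,143) and (308,182). Pump centre is (.532,.128) with yaw -2.7°. The bar is at (.529,.068), yaw 6.7°. I'll take a quick look at the tray, then grasp.

```bash
python3 - <<'E'
from h import *
r.move_to([.50,-.28,.33],quat(0)); r.sleep(.2)
w,W=wrist();save("tray",w)
P=W.reshape(-1,3);C=w["pixels"].reshape(-1,3).astype(int)
m=(P[:,2]>-.002)&(P[:,2]<.03)&(C.min(1)>70)&(P[:,1]<-.12)
im=m.reshape(384,512).astype(np.uint8);k,l,st,_=cv2.connectedComponentsWithStats(im);j=1+st[1:,4].argmax()
t=P[(l==j).ravel()];print(st[j],cv2.minAreaRect(t[:,:2].astype(np.float32)),np.median(t,0))
s=P[(P[:,2]>.028)&(P[:,2]<.05)&(P[:,1]<-.15)];print("stopper",len(s),np.median(s,0))
r.move_to([.529,.0683,.22],quat(np.deg2rad(6.7)));r.set_gripper(.6,40)
print(r.current_t(),r.current_tool_pos(),r.current_opening())
E
```

```text
[  212    25   158   196 19830] ((0.5355054140090942, -0.3305182456970215), (0.1891900599002838, 0.27483388781547546), 76.3621597290039) [ 0.55094786 -0.33106854  0.00380359]
stopper 301 [ 0.64513642 -0.31630873  0.0367192 ]
5.8083 [0.52903978 0.06809049 0.22002398] 0.598829433263956
```

View pics/tray.png

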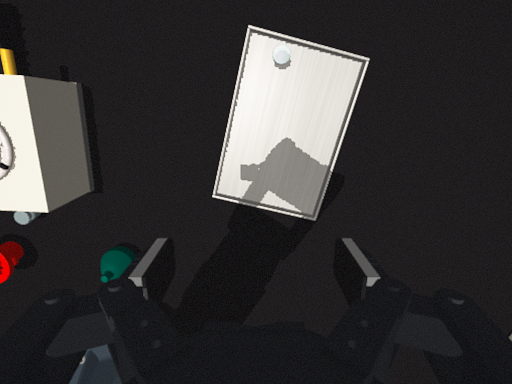

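The tray (pixels 212–370 by 25–220) is centred at (.536,-.331), with the stopper at its far end at (281,55) and a clear middle. Now I'll grasp and turn.

```bash
python3 - <<'E'
from h import *
p=[.529,.0683,.157]
r.move_linear(p,vel=.08); print("down",r.current_contact_force().round(1))
r.set_gripper(0,50); print(r.current_opening(),r.current_finger_force(),np.round(r.current_contact_force(),1))
for a in np.linspace(6.7,57.3,7)[1:]:
    r.move_to(p,quat(np.deg2rad(a)))
    print(round(a,1),np.round(r.current_contact_force(),1),np.round(r.current_torque(),2),round(r.current_opening(),3))
r.sleep(.2)
w,W=wrist();save("turned",w)
T=optics.get_image("scene");save("turned_s",T)
cv2.imwrite("pics/turned2.png",np.hstack([cv2.resize(w["pixels"],(400,300)),cv2.resize(T["pixels"][150:255,190:330],(400,300))])[...,::-1])
print(r.current_t(),r.current_tool_pos(),R.from_quat(r.current_ee_rot()).as_euler('ZYX',degrees=True))
E
```

```text
down [-0.  -0.1 -0. ]
0.15200656093403722 49.68891620635986 [-0.2 -0.3  4.2]
15.1 [-0.4 -0.5  5.5] [0.1  0.09 0.11] 0.152
23.6 [0.2 0.7 4.6] [0.07 0.08 0.04] 0.152
32.0 [-0.6 -0.8  4.6] [0.04 0.04 0.09] 0.153
40.4 [-0.3 -0.2  5.7] [0.11 0.04 0.18] 0.155
48.9 [-0.9  0.3  4.6] [-0.    0.04  0.13] 0.155
57.3 [ 0.2 -0.4  5.4] [0.09 0.06 0.1 ] 0.157
9.0667 [0.52938504 0.06829411 0.15745486] [ 5.70478562e+01 -3.48366951e-02  1.79946897e+02]
```

View pics/turned2.png

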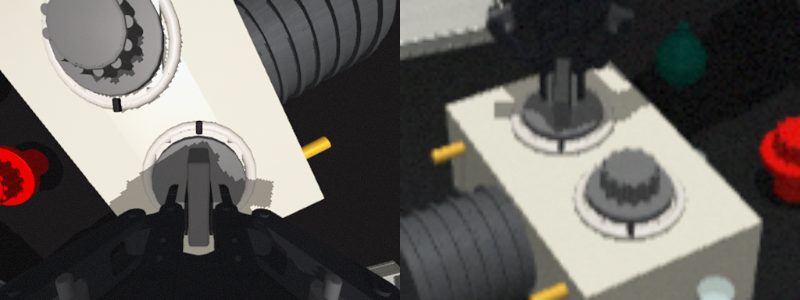

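The bar now points at the black rib, at pixel (199,127) in the wrist half, with little torque. I'll lift a little, check for binding, then lift out.

```bash
python3 - <<'E'
from h import *
p=np.array(r.current_tool_pos())
for dz,v in((.008,.04),(.03,.06),(.11,.1)):
    r.move_linear(p+[0,0,dz],vel=v); f=r.current_contact_force(); print(dz,np.round(f,1),r.current_tool_pos().round(4),round(r.current_opening(),3))
    if abs(f[2])>15: raise SystemExit("binding")
r.move_to([.528,-.329,.25],quat(np.deg2rad(57.3)))
r.sleep(.2); w,W=wrist();T=optics.get_image("side")
cv2.imwrite("pics/carry.png",np.hstack([cv2.resize(w["pixels"],(400,300)),cv2.resize(T["pixels"][120:330,130:410],(400,300))])[...,::-1])
print(r.current_t(),np.round(r.current_contact_force(),1),r.current_opening())
E
```

```text
0.008 [ 0.6 -0.5 -1.8] [0.5293 0.0683 0.1655] 0.153
0.03 [-0.1  0.3 -1.8] [0.5294 0.0683 0.1877] 0.155
0.11 [ 0.3  1.1 -1.2] [0.5291 0.0683 0.2668] 0.152
12.6667 [-0.4  0.5 -2.6] 0.1537490483090159
```

View pics/carry.png

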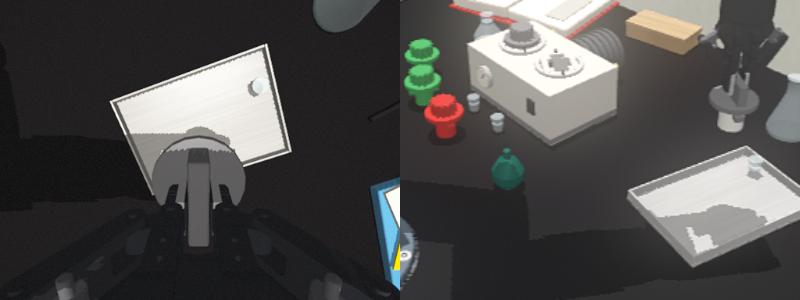

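The filter is out, held upright over the tray, and the round one is still in place. I'll lower it until it touches.

```bash
python3 - <<'E'
from h import *
x,y=.528,-.329
r.move_linear([x,y,.13],vel=.12); r.move_linear([x,y,.090],vel=.05); r.sleep(.2)
f0=np.mean([r.current_contact_force()[2] for _ in range(5)])
z=.090
while z>.081:
    z-=.001; r.move_linear([x,y,z],vel=.02); r.sleep(.05); f=r.current_contact_force()[2]
    if f-f0>3: break
print(z,f0,f,r.current_tool_pos())
r.set_gripper(.25); r.sleep(.2); r.set_gripper(.6); print(r.current_opening())
r.move_linear([x,y,.20],vel=.1); r.move_to([.44,-.27,.33],quat(0)); r.sleep(.2)
w,W=wrist();T=optics.get_image("scene");P=W.reshape(-1,3)
g=P[(P[:,2]>.084)&(P[:,2]<.1)&(np.hypot(P[:,0]-x,P[:,1]-y)<.06)]
print("bar top",cv2.minAreaRect(g[:,:2].astype(np.float32)),np.percentile(g[:,2],[5,50,95]))
cv2.imwrite("pics/done.png",np.hstack([cv2.resize(w["pixels"],(400,300)),cv2.resize(T["pixels"][110:320,130:410],(400,300))])[...,::-1])
print(r.current_t())
E
```

```text
0.08499999999999999 -2.099596259706316 4.669904490004798 [ 0.52826632 -0.32923799  0.08548762]
0.5991418893415447
bar top ((0.5279133915901184, -0.3282614052295685), (0.059582971036434174, 0.014105064794421196), 57.10211944580078) [0.08776882 0.08945148 0.09090579]
19.8583
```

View pics/done.png

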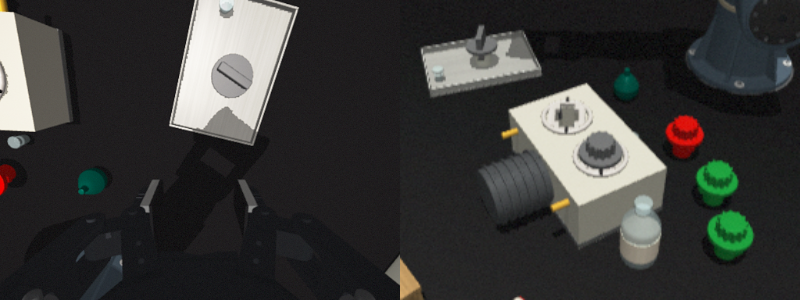

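The filter stands upright mid-tray at wrist pixel (232,75), with its top at .090 as expected. The round filter is still locked in its port at (600,150) in the scene half, and the gripper is clear.

```bash
python3 -c "
from h import *
print(r.hand_in())"
```

```text
the job is handed in; nothing more can be done
None
```

The bar filter was turned to its ribs, lifted out and set upright on the tray floor, the round filter was left locked in its port, and the job was handed in at about 20 s.

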